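Find the sound clip in the blade case by feel

TASK

A slicer's blade case has four identical-looking slots with hidden spring clips, and only one clip still works. Slide the loose gauge blade into the slots to find the one where it goes in with a clear, steady drag (two slots are slack, one is blocked partway and must not be forced), and leave the gauge blade fully home in that good slot, let go. Be gentle with the case and leave the things around it where they are.

Things in the scene. Friction and masses are not known exactly. Their poses are not given: they have to be found in the camera images.
- case: Low grey blade case fixed to the worktop, 172 (x) x 196 (y) x 34 mm high; origin on the underside. Blades slide in along its own +x. A white floor plate 4 mm thick lies under all of it: open apron at x -110 to -12 mm, on which the gauge can lie and be slid, then the roofed housing x -12 to 62. Four slots side by side open toward -x, at y = -69, -23, 23, 69 mm, a blue strip on the roof over each.
- mouth0 (a point): Middle of the mouth, on the floor plate, of the slot at y = -69, x = -12 mm of the case (4 mm above the worktop). Each slot is 34 mm wide, 7 mm high (roof underside 11 mm above worktop), 60 mm deep; the 12 mm walls between have rounded noses 6 mm out in front of the housing.
- mouth1 (a point): The same for the slot at y = -23 mm. Each slot's roof hides a clip that meets the leaf's end about 19 mm inside the mouth. Good slot: from 30 mm on it presses the leaf down with about 5 N; the drag in motion is then 4 to 13 N and goes on to the end (less once stopped).
- mouth2 (a point): The same for the slot at y = 23 mm. In the two slack slots the clip hardly presses: drag under 1.5 N all the way, plus rubbing on the floor plate if the gauge is pressed down or held nose-down.
- mouth3 (a point): The same for the slot at y = 69 mm. In the blocked slot the leaf's end stops hard 19 to 27 mm inside the mouth (a hard push there also tips the gauge in the fingers). Which slot is which changes from start to start.
- gauge: Loose gauge blade, about 120 g, flat on the worktop: steel leaf 88 x 28 x 4 mm (own x -36 to 52, leading end at +52), a dark foot on it (x -34 to 0, 20 mm wide, 15 mm high) and an upright black grip 30 (x) x 14 (y) mm, centre x = -17, top 64 mm high, orange band. Origin: underside, at the foot's front face. Slid in along own +x; home = foot meets the housing front, leaf 52 mm in.
- gauge_front (a point): Point on the underside of the gauge blade at the foot's front face; it coincides with a slot's mouth point when fully home there.
- gauge_grip (a point): Middle of the black grip, 45 mm above the gauge's underside: pinch it here from above across its 14 mm width (the gauge's own y).
- cup: Dark espresso cup, 60 x 84 x 53 mm, standing beside the work; origin at the centre of its underside.
- shaker: Glass salt shaker with a steel cap, 44 mm wide, 90 mm high, behind the case to the left; origin at the centre of its underside.
- jam: Half-empty jam jar, 62 mm wide, 86 mm high, to the left, near the sink; origin at the centre of its underside.
Mind the look-alikes: they are no part of the job. Of the things shaped like the gauge, the steel one is meant.

How it is judged:
By the outcome, as a careful person would: the job done as asked, in the order asked, and still so for the second after the job is handed in, with the robot touching nothing.
It also fails if it takes over 72 s, if anything falls off the work surface, if the arm or the gripper's body presses on something with over 40 N, if the wrist force passes 120 N, or if a joint passes its speed limit or range.

ROBOT

A 7-joint arm with a two-finger parallel gripper is mounted at the origin on a cart in front of the work surface, level with it; the furniture and walls round the work are solid. World frame = base frame: x ahead of the robot, y to its left, z up, the work surface at z = 0. Lengths are in mm, angles in rad, forces in N, time in s.
With the tool pointing down it reaches from about 350 to 900 mm from the base axis. Payload 7.2 kg.
Tool frame: the origin (TCP) lies midway between the tips of the shut fingers; the grasp point (between the pads) lies 19 mm behind it (tcp_to_grasp is the z of the grasp point in the tool frame, in mm); z points along the fingers, y is the line along which they close (so a half turn about z gives the same grasp; the last joint's range is limited). The gripper opens to 85 mm and grips with 20 to 120 N. Pads are 22 mm wide; open, the fingers measure 114 mm over their backs; the gripper's body (76 mm by 85 mm) begins 54 mm behind the grasp point. The pads swing forward as they close: fully open they stand 13 mm farther back than shut.
Start: joints at [1.225, 0.411, -0.013, 1.596, 0.006, 1.134, -0.082], TCP at [171.388, -601.045, 231.297] pointing down, gripper open.
Joint ranges: [-2.95, 2.95], [-0.29, 1.99], [-1.47, 1.44], [0.14, 2.54], [-1.03, 4.17], [0.13, 1.85], [-2.86, 2.86]. Speed limits (rad/s): [2.39, 2.39, 3.01, 3.01, 3.14, 3.14, 3.14].

INTERFACE

Orientations are given as a rotation vector (axis times angle).
In Python, from workcell import sense, get_image, camera_info, finish_job, tcp_to_grasp gives the robot as it stands. The module is installed in compiled form; this text tells all that it offers.
- The arm moves only by the tool arm_command, never from a script. Its argument "series" is a list of rows, each an object of numbers: "x", "y", "z": the shift along the world's x, y, z in m; "ax", "ay", "az": the turn, a rotation vector about the world's x, y, z in degrees; "gripper": the closure, from -1 (fully open) to 1 (shut), so that 0 is half open. A call has 1 to 12 rows; each row shifts and turns the commanded pose from where the row before left it; what a row does not reach is not made up. A row lasts 1/12 s, in which the tool goes at most 41.7 mm and 7.16 degrees, less where a joint would pass 70% of its speed; a pose out of reach is approached as far as the arm can. A call with a gripper value outside its range is refused whole. The fingers move at their own pace and stop on an object; "newtons" is the grip in N (left out, the last holds). Time passes only in rows, so rows that do not move let the fingers close. It gives the time, the measured TCP pose, the force, the opening and the grip force at its end, in the units of the state.
- sense(): the state, without advancing time (a new reading comes with each control period).
- get_image(name): name is "scene" or "top" or "wrist"; returns the picture (384x512x3 uint8, blue, green, red); there is no depth.
- camera_info(name): a dict with "fx", "fy", "cx", "cy" (pixels), "dist" ([k1, k2, p1, p2, k3] as OpenCV has them; the pictures are not rectified), "R" (3x3) and "t" (3): a world point X has camera coordinates R X + t. Camera axes: x right, y down, z forward; pixel columns grow to the right and rows downward; lengths in mm; the calibration is good to about 2 mm. A picture is of the moment at which its call begins: read the wrist's pose just before it. camera_info takes no time and is no camera call; for the wrist camera it gives the pose at the moment of the call.
- finish_job(): hands the job in; it is judged then, once.
The state is a dict: "time": time; "q": joint angles; "joint_vel": joint speeds; "joint_efforts": joint torques, N m; "tcp_pos": TCP position; "tcp_rot": TCP orientation; "contact_force": force on the tool from outside, world axes, zero at the start; "torque": the same for the moment, N m; "finger_gap": opening from 0.0 (shut) to 1.0 (fully open); "gripper_force": force on a finger pad.
Only numpy, scipy, OpenCV 4.12 (cv2) and the standard library are available. Lean on these libraries where they do the work, as an engineer would, in place of code of your own. Each camera call takes 0.05 s, during which the arm holds its last target. There are 200 camera calls.

## Working session

There is one attempt and no reset: what is moved stays moved. The work goes in short steps, Python scripts to look and compute and a tool call to move; the robot and the scene stay as the last step left them, time stands still between calls to the robot, and variables do not carry over. Pictures are saved under pics/ and viewed, at most 10 in all, crops included, and the job is handed in when it is done.

Besides the shell and the picture viewer there is one more tool, called after "Request:" as name(argument=value, ...), one argument or row to a line, values as JSON. arm_command: Moves the arm, as the interface text tells. Its arguments: {"type":"object","properties":{"series":{"type":"array"},"newtons":{"type":"number"}},"required":["series"]}

```bash
mkdir -p pics; cat > h.py <<'E'
import numpy as np, cv2
from workcell import *
def ray(cam,u,v,z,ci=None):
    c=ci or camera_info(cam)
    K=np.array([[c['fx'],0,c['cx']],[0,c['fy'],c['cy']],[0,0,1]])
    p=cv2.undistortPoints(np.array([[[u,v]]],float),K,np.array(c['dist'],float))[0,0]
    R=np.array(c['R']);t=np.array(c['t']).ravel()
    o=-R.T@t; d=R.T@np.array([p[0],p[1],1])
    return o+d*(z-o[2])/d[2]
def proj(cam,X,ci=None):
    c=ci or camera_info(cam)
    K=np.array([[c['fx'],0,c['cx']],[0,c['fy'],c['cy']],[0,0,1]])
    r,_=cv2.Rodrigues(np.array(c['R'],float))
    return cv2.projectPoints(np.array(X,float).reshape(-1,1,3),r,np.array(c['t'],float).reshape(3,1),K,np.array(c['dist'],float))[0].reshape(-1,2)
E
python3 - <<'E'
from h import *
print(tcp_to_grasp, sense())
for n in('scene','top'):
    cv2.imwrite(f'pics/{n}0.png',cv2.resize(get_image(n),(800,600),interpolation=cv2.INTER_CUBIC))
    c=camera_info(n);print(n,c['fx'],-np.array(c['R']).T@np.array(c['t']).ravel())
E
```

```text
-18.700000000000003 {'time': 0.0, 'q': array([ 1.22481381,  0.41191279, -0.01269151,  1.59707212,  0.00554086,
        1.13429364, -0.08219844]), 'joint_vel': array([-0.00100523, -0.00112685, -0.00096089,  0.00087594, -0.00116583,
       -0.00080865, -0.00066321]), 'joint_efforts': array([ 1.46162588e-04, -6.00623345e+01,  6.81988634e-01, -2.99420214e+01,
        1.38913552e-02,  1.02542771e-02, -8.09060126e-07]), 'tcp_pos': array([ 171.2150944 , -600.56001497,  230.43364354]), 'tcp_rot': array([-3.10973476e+00, -4.34686153e-01,  4.70667420e-04]), 'contact_force': array([ 0.15774411, -0.19131154,  0.04064399]), 'torque': array([-0.06566811,  0.01499362,  0.02085495]), 'gripper_force': 0.0, 'finger_gap': 0.9992261228434929}
scene 404.4677466335403 [ 43.87486423 356.95123715 810.99254922]
top 458.5029328350199 [ 354.18555682  -40.16208136 1285.97633615]
```

View pics/top0.png

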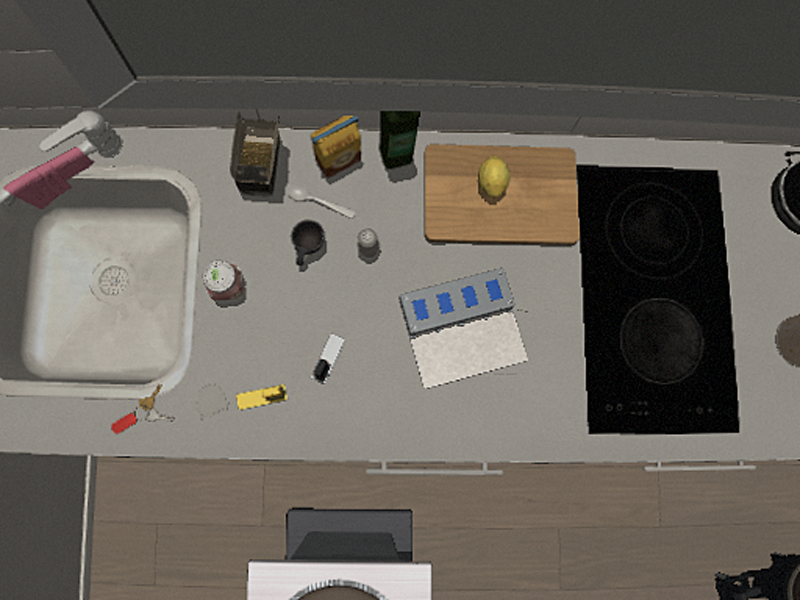

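View pics/scene0.png

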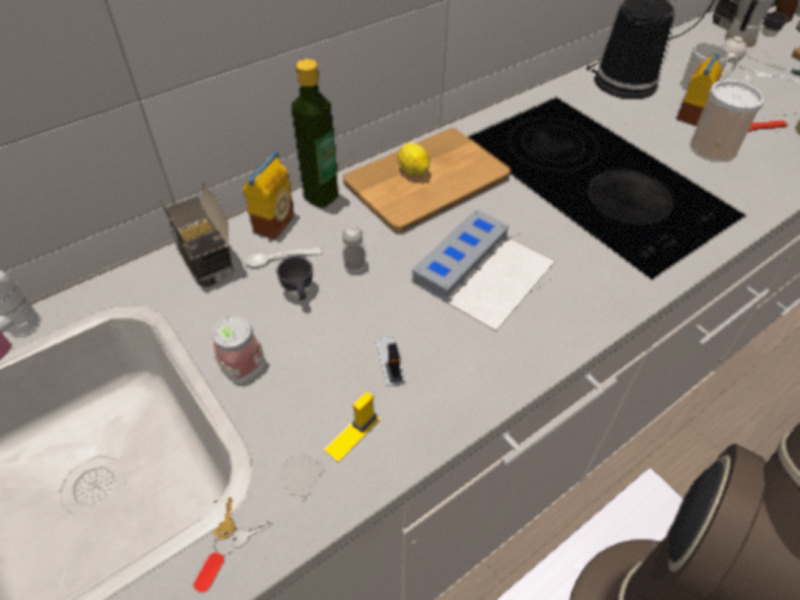

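The top view shows the steel gauge around (328,358), its leaf pointing up and to the right. The case is at (460,330) with its apron toward the robot, and the yellow look-alike is at (262,397). I'll enlarge this area.

```bash
python3 - <<'E'
from h import *
im=get_image('top');cv2.imwrite('pics/topraw.png',im)
cv2.imwrite('pics/c1.png',cv2.resize(im[166:256,192:346],None,fx=5,fy=5,interpolation=cv2.INTER_CUBIC))
E
```

```text
(no output)
```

View pics/c1.png

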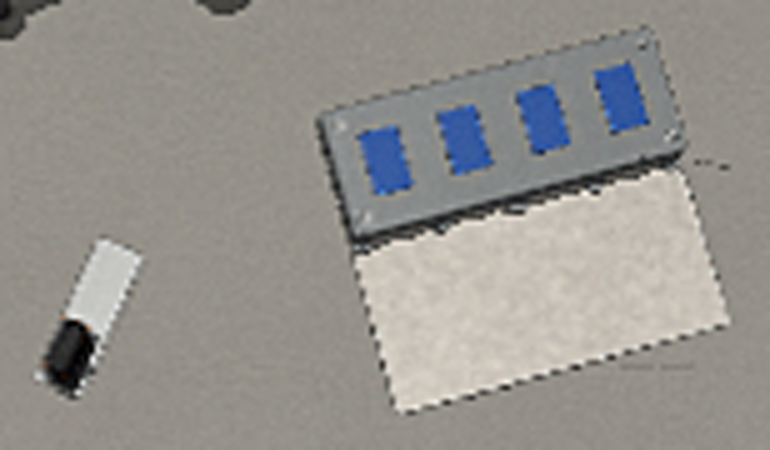

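The crop shows these points, in crop pixels:
- **Case roof corners:** (318,115), (650,28), (685,150), (355,235).
- **Apron corners:** (398,413), (728,322).
- **Leaf tip:** (103,238), (143,258).
- **Leaf rear:** (38,378), (73,397).

```bash
cat > fit.py <<'E'
from h import *
from scipy.optimize import least_squares
c=camera_info('top')
def fit(P,px,x0):
    P=np.array(P,float);px=np.array([192,166])+(np.array(px)+.5)/5-.5
    def W(p):
        C,S=np.cos(p[2]),np.sin(p[2]);return np.c_[p[0]+C*P[:,0]-S*P[:,1],p[1]+S*P[:,0]+C*P[:,1],P[:,2]]
    r=least_squares(lambda p:(proj('top',W(p),c)-px).ravel(),x0)
    print(r.x.round(3),np.degrees(r.x[2]).round(2));print(r.fun.reshape(-1,2).round(2).tolist());return r.x
p0=ray('top',290,210,0,c)
a=fit([(-110,98,4),(-110,-98,4),(62,98,34),(62,-98,34),(-12,-98,34),(-12,98,34)],[(398,413),(728,322),(318,115),(650,28),(685,150),(355,235)],[p0[0],p0[1],.2])
p1=ray('top',210,229,0,c)
b=fit([(52,14,4),(52,-14,4),(-36,14,4),(-36,-14,4)],[(103,238),(143,258),(38,378),(73,397)],[p1[0],p1[1],-.4])
def tf(p,X):
    C,S=np.cos(p[2]),np.sin(p[2]);return np.array([p[0]+C*X[0]-S*X[1],p[1]+S*X[0]+C*X[1]]).round(1)
print('mouths',[tf(a,(-12,y)) for y in(-69,-23,23,69)]);print('grip',tf(b,(-17,0)))
E
python3 fit.py
```

```text
[ 5.86844e+02 -2.07137e+02  2.76000e-01] 15.84
[[-0.26, 0.27], [0.05, 0.22], [-0.13, -0.56], [0.04, -0.55], [0.73, -0.18], [-0.41, 0.75]]
[ 4.99036e+02  3.32680e+01 -4.28000e-01] -24.55
[[-0.35, -0.24], [0.58, -0.02], [-1.12, -0.13], [0.89, 0.38]]
mouths [array([ 594.1, -276.8]), array([ 581.6, -232.5]), array([ 569. , -188.3]), array([ 556.5, -144. ])]
grip [483.6  40.3]
```

Request:
arm_command(
  series=[
    {"x": 0.013,"y": 0.0267,"gripper": -1},
    {"x": 0.013,"y": 0.0267},
    {"x": 0.013,"y": 0.0267},
    {"x": 0.013,"y": 0.0267},
    {"x": 0.013,"y": 0.0267},
    {"x": 0.013,"y": 0.0267},
    {"x": 0.013,"y": 0.0267},
    {"x": 0.013,"y": 0.0267},
    {"x": 0.013,"y": 0.0267},
    {"x": 0.013,"y": 0.0267},
    {"x": 0.013,"y": 0.0267},
    {"x": 0.013,"y": 0.0267},
  ],
)

```text
schema error: expected keys x, y, z, ax, ay, az, gripper
```

Request:
arm_command(
  series=[
    {"x": 0.013,"y": 0.0267,"az": -3.4},
    {"x": 0.013,"y": 0.0267,"az": -3.4},
    {"x": 0.013,"y": 0.0267,"az": -3.4},
    {"x": 0.013,"y": 0.0267,"az": -3.4},
    {"x": 0.013,"y": 0.0267,"az": -3.4},
    {"x": 0.013,"y": 0.0267,"az": -3.4},
    {"x": 0.013,"y": 0.0267,"az": -3.4},
    {"x": 0.013,"y": 0.0267,"az": -3.4},
    {"x": 0.013,"y": 0.0267,"az": -3.4},
    {"x": 0.013,"y": 0.0267,"az": -3.4},
    {"x": 0.013,"y": 0.0267,"az": -3.4},
    {"x": 0.013,"y": 0.0267,"az": -3.4},
  ],
)

```text
schema error: expected keys x, y, z, ax, ay, az, gripper
```

Request:
arm_command(
  series=[
    {},
    {},
    {},
  ],
)

```text
schema error: expected keys x, y, z, ax, ay, az, gripper
```

```bash
python3 - <<'E'
from h import *
s=sense();print(s['time'],s['q'].round(2),s['tcp_pos'],s['tcp_rot'])
ci=camera_info('wrist');np.save('ci1.npy',ci,allow_pickle=True)
im=get_image('wrist');cv2.imwrite('pics/w1.png',cv2.resize(im,(800,600),interpolation=cv2.INTER_CUBIC))
print(-np.array(ci['R']).T@np.array(ci['t']).ravel(),np.array(ci['R']).round(2).tolist())
print(proj('wrist',[(499,33.3,0),(483.6,40.3,64)],ci))
E
```

```text
0.15 [ 1.22  0.41 -0.01  1.6   0.01  1.13 -0.08] [ 171.24330356 -600.68163888  230.65715171] [-3.11013983e+00 -4.34788174e-01  4.05511247e-04]
[ 246.30530663 -581.25091544  373.11013759] [[0.27, -0.96, -0.0], [-0.92, -0.26, 0.3], [-0.29, -0.08, -0.95]]
[[-282.11010039 -326.71160618]
 [-336.40017557 -332.37066328]]
```

View pics/w1.png

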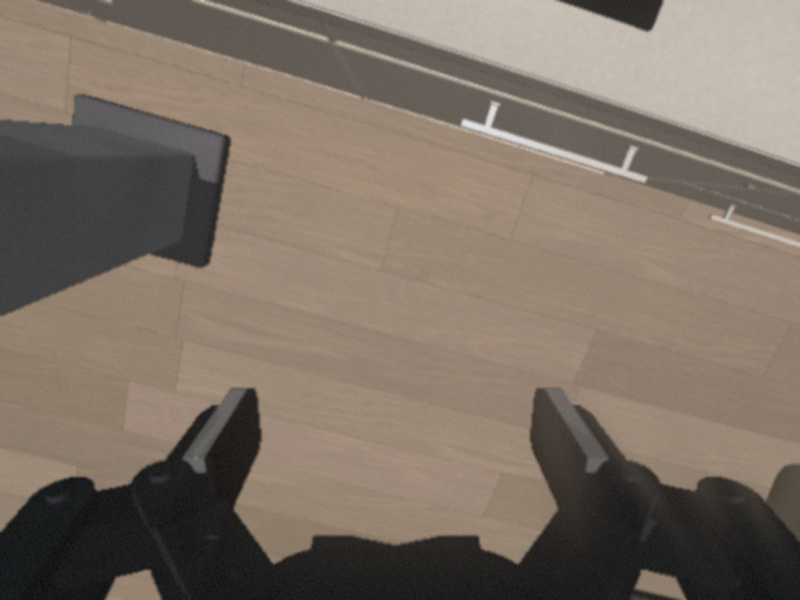

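The moves were refused because every key is required, so this picture only shows the start pose with the open fingers over the floor. I'll resend with full rows.

Request:
arm_command(
  series=[
    {"x": 0.013,"y": 0.0267,"z": 0,"ax": 0,"ay": 0,"az": 0,"gripper": -1},
    {"x": 0.013,"y": 0.0267,"z": 0,"ax": 0,"ay": 0,"az": 0,"gripper": -1},
    {"x": 0.013,"y": 0.0267,"z": 0,"ax": 0,"ay": 0,"az": 0,"gripper": -1},
    {"x": 0.013,"y": 0.0267,"z": 0,"ax": 0,"ay": 0,"az": 0,"gripper": -1},
    {"x": 0.013,"y": 0.0267,"z": 0,"ax": 0,"ay": 0,"az": 0,"gripper": -1},
    {"x": 0.013,"y": 0.0267,"z": 0,"ax": 0,"ay": 0,"az": 0,"gripper": -1},
    {"x": 0.013,"y": 0.0267,"z": 0,"ax": 0,"ay": 0,"az": 0,"gripper": -1},
    {"x": 0.013,"y": 0.0267,"z": 0,"ax": 0,"ay": 0,"az": 0,"gripper": -1},
    {"x": 0.013,"y": 0.0267,"z": 0,"ax": 0,"ay": 0,"az": 0,"gripper": -1},
    {"x": 0.013,"y": 0.0267,"z": 0,"ax": 0,"ay": 0,"az": 0,"gripper": -1},
    {"x": 0.013,"y": 0.0267,"z": 0,"ax": 0,"ay": 0,"az": 0,"gripper": -1},
    {"x": 0.013,"y": 0.0267,"z": 0,"ax": 0,"ay": 0,"az": 0,"gripper": -1},
  ],
)

```text
time: 1.2
tcp_pos: [327.7, -279.3, 231.4]
tcp_rot: [3.111, 0.435, 0.0]
contact_force: [0.3, -0.1, -0.1]
finger_gap: 1.0
gripper_force: 0.0
```

Request:
arm_command(
  series=[
    {"x": 0.012,"y": 0.0267,"z": 0,"ax": 0,"ay": 0,"az": -3.4,"gripper": -1},
    {"x": 0.012,"y": 0.0267,"z": 0,"ax": 0,"ay": 0,"az": -3.4,"gripper": -1},
    {"x": 0.012,"y": 0.0267,"z": 0,"ax": 0,"ay": 0,"az": -3.4,"gripper": -1},
    {"x": 0.012,"y": 0.0267,"z": 0,"ax": 0,"ay": 0,"az": -3.4,"gripper": -1},
    {"x": 0.012,"y": 0.0267,"z": 0,"ax": 0,"ay": 0,"az": -3.4,"gripper": -1},
    {"x": 0.012,"y": 0.0267,"z": 0,"ax": 0,"ay": 0,"az": -3.4,"gripper": -1},
    {"x": 0.012,"y": 0.0267,"z": 0,"ax": 0,"ay": 0,"az": -3.4,"gripper": -1},
    {"x": 0.012,"y": 0.0267,"z": 0,"ax": 0,"ay": 0,"az": -3.4,"gripper": -1},
    {"x": 0.012,"y": 0.0267,"z": 0,"ax": 0,"ay": 0,"az": -3.4,"gripper": -1},
    {"x": 0.012,"y": 0.0267,"z": 0,"ax": 0,"ay": 0,"az": -3.4,"gripper": -1},
    {"x": 0,"y": 0.026,"z": 0,"ax": 0,"ay": 0,"az": -3.4,"gripper": -1},
    {"x": 0,"y": 0.026,"z": 0,"ax": 0,"ay": 0,"az": -3.1,"gripper": -1},
  ],
)

```text
time: 2.2
tcp_pos: [447.6, 39.8, 231.2]
tcp_rot: [-3.068, 0.673, 0.0]
contact_force: [-0.1, 0.6, 0.4]
finger_gap: 0.998
gripper_force: 0.0
```

Request:
arm_command(
  series=[
    {"x": 0,"y": 0,"z": 0,"ax": 0,"ay": 0,"az": 0,"gripper": -1},
    {"x": 0,"y": 0,"z": 0,"ax": 0,"ay": 0,"az": 0,"gripper": -1},
  ],
)

```text
time: 2.37
tcp_pos: [447.2, 39.7, 231.3]
tcp_rot: [-3.071, 0.663, 0.0]
contact_force: [0.6, -0.3, 1.1]
finger_gap: 1.002
gripper_force: 0.0
```

```bash
python3 - <<'E'
from h import *
s=sense();print(s['time'],s['q'].round(2),s['tcp_pos'],s['tcp_rot'])
ci=camera_info('wrist');np.save('ci1.npy',ci,allow_pickle=True)
im=get_image('wrist');cv2.imwrite('pics/w2.png',cv2.resize(im,(800,600),interpolation=cv2.INTER_CUBIC))
print(proj('wrist',[(499,33.3,0),(483.6,40.3,64)],ci)*800/512)
E
```

```text
2.3667 [ 0.28  0.15 -0.53  1.97  0.09  1.04 -2.28] [447.20058211  39.68729779 231.25453493] [-3.07072626e+00  6.63139999e-01  2.57317983e-04]
[[373.48606674 189.993463  ]
 [369.35897773 224.07557027]]
```

View pics/w2.png

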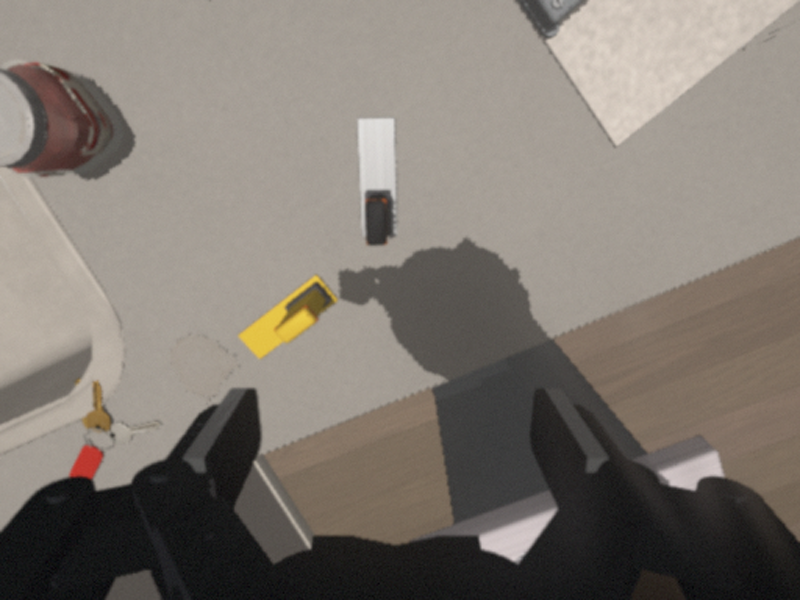

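The wrist view shows the gauge upright in the image: leaf tip corners at (359,119) and (394,119), left edge reaching (360,236), right edge reaching (396,236). The yellow look-alike is off to the left and below.

```bash
python3 - <<'E'
from h import *
ci=np.load('ci1.npy',allow_pickle=True).item()
f=lambda u,v,z:ray('wrist',(u+.5)*.64-.5,(v+.5)*.64-.5,z,ci)
P=[f(359,119,4),f(394,119,4),f(360,236,4),f(396,236,4)]
for p in P: print(p.round(1))
m=(P[0]+P[1])/2; d=(P[0]+P[1]-P[2]-P[3])/2;print('len',np.hypot(*d[:2]),'wid',np.linalg.norm(P[0]-P[1]),'yaw',np.degrees(np.arctan2(d[1],d[0])), np.degrees(np.arctan2(*(P[0]-P[2])[1::-1])), np.degrees(np.arctan2(*(P[1]-P[3])[1::-1])))
u=d/np.hypot(*d[:2]);print('grip by tip',(m-69*u).round(1))
for q in[(367,244),(388,244),(378,228)]:print('gripz64',f(*q,64).round(1))
print('apron corner',f(617,145,4).round(1))
import sys
a=[586.844,-207.137,.2765];C,S=np.cos(a[2]),np.sin(a[2]);print('pred',a[0]-110*C-98*S,a[1]-110*S+98*C)
r=sense()['tcp_rot'];print('toolyaw',np.degrees(2*np.arctan2(r[1],r[0])))
E
```

```text
[550.2  21.1   4. ]
[539.5  -2.3   4. ]
[471.7  57.9   4. ]
[460.  32.   4.]
len 86.63323517494247 wid 25.745788899784674 yaw -24.251854429054294 -25.138444509381312 -23.36509055092785
grip by tip [481.9  37.7   4. ]
gripz64 [472.5  47.5  64. ]
gripz64 [466.8  34.8  64. ]
gripz64 [479.2  36.3  64. ]
apron corner [ 454.5 -147.2    4. ]
pred 454.269106254133 -142.88828368385822
toolyaw -24.473028239292756
```

Request:
arm_command(
  series=[
    {"x": 0.017,"y": 0,"z": -0.02,"ax": 0,"ay": 0,"az": 0,"gripper": -1},
    {"x": 0.016,"y": -0.0005,"z": -0.02,"ax": 0,"ay": 0,"az": 0,"gripper": -1},
    {"x": 0,"y": 0,"z": -0.02,"ax": 0,"ay": 0,"az": 0,"gripper": -1},
    {"x": 0,"y": 0,"z": -0.02,"ax": 0,"ay": 0,"az": 0,"gripper": -1},
    {"x": 0,"y": 0,"z": -0.02,"ax": 0,"ay": 0,"az": 0,"gripper": -1},
    {"x": 0,"y": 0,"z": -0.02,"ax": 0,"ay": 0,"az": 0,"gripper": -1},
    {"x": 0,"y": 0,"z": -0.02,"ax": 0,"ay": 0,"az": 0,"gripper": -1},
    {"x": 0,"y": 0,"z": -0.02,"ax": 0,"ay": 0,"az": 0,"gripper": -1},
    {"x": 0,"y": 0,"z": -0.014,"ax": 0,"ay": 0,"az": 0,"gripper": -1},
    {"x": 0,"y": 0,"z": 0,"ax": 0,"ay": 0,"az": 0,"gripper": -1},
    {"x": 0,"y": 0,"z": 0,"ax": 0,"ay": 0,"az": 0,"gripper": -1},
  ],
)

```text
time: 3.33
tcp_pos: [479.9, 36.7, 56.9]
tcp_rot: [3.068, -0.67, -0.003]
contact_force: [-0.5, -0.2, 0.8]
finger_gap: 1.004
gripper_force: 0.0
```

```bash
python3 - <<'E'
from h import *
s=sense();print(s['tcp_pos'],s['tcp_rot'],s['contact_force'])
im=get_image('wrist');cv2.imwrite('pics/w3.png',im)
E
```

```text
[479.92243067  36.65291252  56.89361209] [ 3.06832018e+00 -6.70242662e-01 -2.61908420e-03] [-0.46694917 -0.21507354  0.78506785]
```

View pics/w3.png

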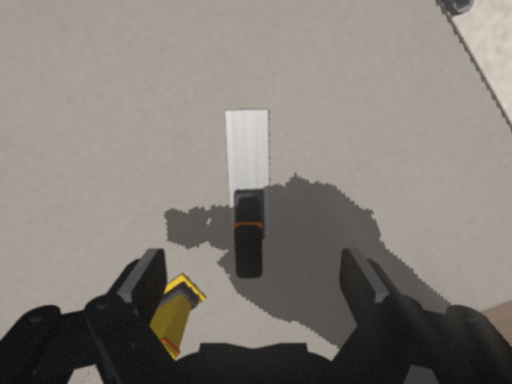

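The gauge is centred between the fingers, about col 249 against 253. The yellow look-alike's grip, at (180,300)-(175,350), stands close to the left finger, so I'll check its position before lowering.

```bash
python3 - <<'E'
from h import *
ci=np.load('ci1.npy',allow_pickle=True).item()
f=lambda u,v,z,c=ci:ray('wrist',(u+.5)*.64-.5,(v+.5)*.64-.5,z,c)
for q in[(239,335,4),(262,358,4),(318,276,4),(336,300,4),(275,338,64),(300,343,64),(318,318,64)]:print(f(*q).round(1))
ci=camera_info('wrist')
t=np.array([479.9,36.7]);a=np.radians(-24.5);U=np.array([np.cos(a),np.sin(a)]);V=np.array([-U[1],U[0]])
f2=lambda u,v,z:ray('wrist',u,v,z,ci)
for q in[(234,276,64),(262,276,64),(235,200,64),(263,200,64),(248,225,64),(225,111,4),(269,109,4)]:
    p=f2(*q);print('grip',p.round(1),((p[:2]-t)@U).round(1),((p[:2]-t)@V).round(1))
for q in[(239,335,4),(262,358,4),(318,276,4),(336,300,4),(275,338,64),(300,343,64),(318,318,64)]:
    p=ray('wrist',(q[0]+.5)*.64-.5,(q[1]+.5)*.64-.5,q[2],np.load('ci1.npy',allow_pickle=True).item());print('yel',((p[:2]-t)@U).round(1),((p[:2]-t)@V).round(1))
E
```

```text
[438.2 187.7   4. ]
[411.5 180.3   4. ]
[456.4 103.1   4. ]
[432.1  98.9   4. ]
[438.6 135.9  64. ]
[427.9 121.5  64. ]
[439.4 101.1  64. ]
grip [474.7  48.7  64. ] -9.7 8.8
grip [468.6  35.5  64. ] -9.8 -5.8
grip [512.3  30.1  64. ] 32.2 7.4
grip [506.7  17.9  64. ] 32.2 -6.0
grip [497.9  29.9  64. ] 19.2 1.3
grip [551.1  22.3   4. ] 70.7 16.4
grip [540.6  -3.4   4. ] 71.9 -11.3
yel -100.6 120.1
yel -121.8 102.4
yel -48.9 50.6
yel -69.3 36.8
yel -78.7 73.1
yel -82.5 55.6
yel -63.5 41.8
```

Request:
arm_command(
  series=[
    {"x": 0.002,"y": 0.001,"z": 0,"ax": 0,"ay": 0,"az": 0,"gripper": -0.2},
    {"x": 0,"y": 0,"z": 0,"ax": 0,"ay": 0,"az": 0,"gripper": -0.2},
    {"x": 0,"y": 0,"z": -0.01,"ax": 0,"ay": 0,"az": 0,"gripper": -0.2},
    {"x": 0,"y": 0,"z": -0.01,"ax": 0,"ay": 0,"az": 0,"gripper": -0.2},
    {"x": 0,"y": 0,"z": -0.009,"ax": 0,"ay": 0,"az": 0,"gripper": -0.2},
    {"x": 0,"y": 0,"z": 0,"ax": 0,"ay": 0,"az": 0,"gripper": -0.2},
    {"x": 0,"y": 0,"z": 0,"ax": 0,"ay": 0,"az": 0,"gripper": -0.2},
  ],
)

```text
time: 3.97
tcp_pos: [481.6, 38.9, 27.3]
tcp_rot: [3.069, -0.668, -0.003]
contact_force: [-0.2, -0.4, -0.2]
finger_gap: 0.602
gripper_force: 0.0
```

Request:
arm_command(
  newtons=70,
  series=[
    {"x": 0,"y": 0,"z": 0,"ax": 0,"ay": 0,"az": 0,"gripper": 1},
    {"x": 0,"y": 0,"z": 0,"ax": 0,"ay": 0,"az": 0,"gripper": 1},
    {"x": 0,"y": 0,"z": 0,"ax": 0,"ay": 0,"az": 0,"gripper": 1},
    {"x": 0,"y": 0,"z": 0,"ax": 0,"ay": 0,"az": 0,"gripper": 1},
    {"x": 0,"y": 0,"z": 0,"ax": 0,"ay": 0,"az": 0,"gripper": 1},
    {"x": 0,"y": 0,"z": 0,"ax": 0,"ay": 0,"az": 0,"gripper": 1},
    {"x": 0,"y": 0,"z": 0,"ax": 0,"ay": 0,"az": 0,"gripper": 1},
    {"x": 0,"y": 0,"z": 0,"ax": 0,"ay": 0,"az": 0,"gripper": 1},
  ],
)

```text
time: 4.63
tcp_pos: [482.7, 38.9, 28.6]
tcp_rot: [-3.069, 0.669, -0.001]
contact_force: [-0.5, 0.7, 5.5]
finger_gap: 0.154
gripper_force: 68.4
```

Request:
arm_command(
  series=[
    {"x": 0,"y": 0,"z": 0.01,"ax": 0,"ay": 0,"az": 0,"gripper": 1},
    {"x": 0,"y": 0,"z": 0.02,"ax": 0,"ay": 0,"az": 0,"gripper": 1},
    {"x": 0,"y": 0,"z": 0.03,"ax": 0,"ay": 0,"az": 0,"gripper": 1},
    {"x": 0,"y": 0,"z": 0.03,"ax": 0,"ay": 0,"az": 0,"gripper": 1},
    {"x": 0,"y": 0,"z": 0.02,"ax": 0,"ay": 0,"az": 0,"gripper": 1},
    {"x": 0,"y": 0,"z": 0,"ax": 0,"ay": 0,"az": 0,"gripper": 1},
    {"x": 0,"y": 0,"z": 0,"ax": 0,"ay": 0,"az": 0,"gripper": 1},
  ],
)

```text
time: 5.22
tcp_pos: [482.9, 38.7, 139.5]
tcp_rot: [-3.069, 0.669, -0.004]
contact_force: [0.5, 0.2, -1.1]
finger_gap: 0.157
gripper_force: 68.1
```

Request:
arm_command(
  series=[
    {"x": -0.001,"y": -0.0233,"z": 0,"ax": 0,"ay": 0,"az": 3.36,"gripper": 1},
    {"x": -0.001,"y": -0.0233,"z": 0,"ax": 0,"ay": 0,"az": 3.36,"gripper": 1},
    {"x": -0.001,"y": -0.0233,"z": 0,"ax": 0,"ay": 0,"az": 3.36,"gripper": 1},
    {"x": -0.001,"y": -0.0233,"z": 0,"ax": 0,"ay": 0,"az": 3.36,"gripper": 1},
    {"x": -0.001,"y": -0.0233,"z": 0,"ax": 0,"ay": 0,"az": 3.36,"gripper": 1},
    {"x": -0.001,"y": -0.0233,"z": 0,"ax": 0,"ay": 0,"az": 3.36,"gripper": 1},
    {"x": -0.001,"y": -0.0233,"z": 0,"ax": 0,"ay": 0,"az": 3.36,"gripper": 1},
    {"x": -0.001,"y": -0.0233,"z": 0,"ax": 0,"ay": 0,"az": 3.36,"gripper": 1},
    {"x": -0.001,"y": -0.0233,"z": 0,"ax": 0,"ay": 0,"az": 3.36,"gripper": 1},
    {"x": -0.001,"y": -0.0233,"z": 0,"ax": 0,"ay": 0,"az": 3.36,"gripper": 1},
    {"x": -0.001,"y": -0.0233,"z": 0,"ax": 0,"ay": 0,"az": 3.36,"gripper": 1},
    {"x": -0.001,"y": -0.0233,"z": 0,"ax": 0,"ay": 0,"az": 3.36,"gripper": 1},
  ],
)

```text
time: 6.22
tcp_pos: [469.1, -241.4, 136.7]
tcp_rot: [-3.11, -0.435, 0.004]
contact_force: [0.2, 0.6, -0.9]
finger_gap: 0.156
gripper_force: 68.2
```

Request:
arm_command(
  series=[
    {"x": 0,"y": 0,"z": 0,"ax": 0,"ay": 0,"az": 0,"gripper": 1},
    {"x": 0,"y": 0,"z": 0,"ax": 0,"ay": 0,"az": 0,"gripper": 1},
    {"x": 0,"y": 0,"z": 0,"ax": 0,"ay": 0,"az": 0,"gripper": 1},
  ],
)

```text
time: 6.47
tcp_pos: [469.7, -239.8, 137.1]
tcp_rot: [-3.11, -0.429, 0.003]
contact_force: [0.6, -0.2, -0.7]
finger_gap: 0.154
gripper_force: 68.3
```

```bash
python3 - <<'E'
from h import *
s=sense();print(s['time'],s['q'].round(2),s['tcp_pos'],s['tcp_rot'],s['contact_force'],s['torque'])
ci=camera_info('wrist');np.save('ci4.npy',ci,allow_pickle=True)
im=get_image('wrist');cv2.imwrite('pics/w4.png',cv2.resize(im,(800,600),interpolation=cv2.INTER_CUBIC))
E
```

```text
6.4667 [ 0.8   0.41 -0.53  1.91  0.26  0.9  -1.15] [ 469.66162758 -239.77015638  137.10720921] [-3.11014674e+00 -4.29044355e-01  2.51968620e-03] [ 0.63343558 -0.22540666 -0.65315533] [0.01758147 0.02199888 0.02280774]
```

View pics/w4.png

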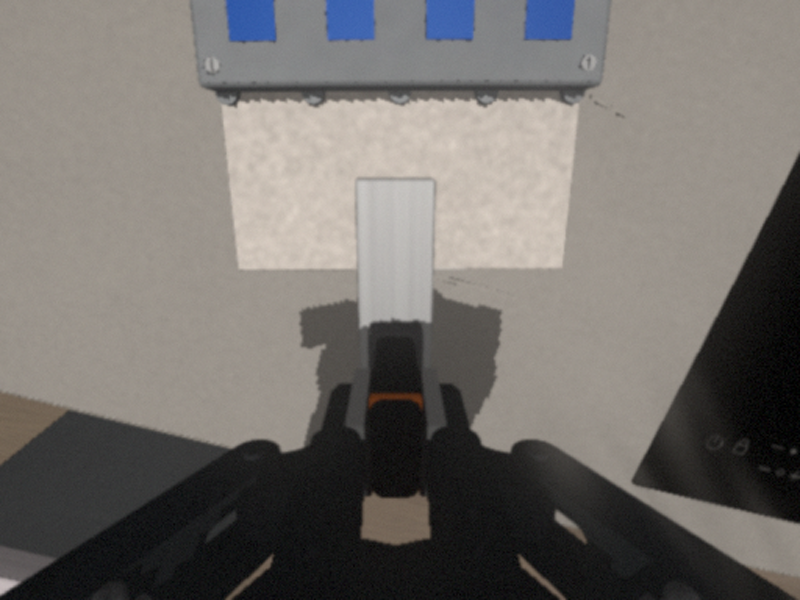

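The view shows the case and the held gauge well lined up, with the gauge pointing at the middle wall:
- **Apron front corners:** (239,269) and (563,269).
- **Nose tips:** columns 229, 315, 400, 486 and 573 at row ~101.
- **Leaf tip corners:** (358,178) and (434,178).
- **Leaf at the foot:** (361,325) and (431,325).

```bash
cat > fit2.py <<'E'
from h import *
from scipy.optimize import least_squares
ci=np.load('ci4.npy',allow_pickle=True).item()
n=lambda q:(np.array(q,float)+.5)*.64-.5
P=np.array([(-110,98,4),(-110,-98,4),(-18,92,8),(-18,46,8),(-18,0,8),(-18,-46,8),(-18,-92,8)],float)
px=n([(239,269),(563,269),(229,101),(315,101),(400,101),(486,101),(573,101)])
def W(p):
    C,S=np.cos(p[2]),np.sin(p[2]);return np.c_[p[0]+C*P[:,0]-S*P[:,1],p[1]+S*P[:,0]+C*P[:,1],P[:,2]]
r=least_squares(lambda p:(proj('wrist',W(p),ci)-px).ravel(),[587,-207,.276]);a=r.x
print('case',a,np.degrees(a[2]));print(r.fun.reshape(-1,2).round(2).tolist())
C,S=np.cos(a[2]),np.sin(a[2]);Ri=np.array([[C,S],[-S,C]])
# gauge: position x,y,z, yaw, pitch ; 4 points on leaf top
Q=np.array([(52,14,4),(52,-14,4),(0,14,4),(0,-14,4)],float)
qx=n([(358,178),(434,178),(361,325),(431,325)])
from scipy.spatial.transform import Rotation as Ro
G=lambda p:Ro.from_euler('ZY',[p[3],p[4]]).apply(Q)+p[:3]
s=least_squares(lambda p:np.r_[(proj('wrist',G(p),ci)-qx).ravel()],[486,-235,109,.27,0]);g=s.x
print('gauge',g.round(2),np.degrees(g[3:]));print(s.fun.round(2))
s=least_squares(lambda p:np.r_[(proj('wrist',G(p),ci)-qx).ravel(),(p[2]-109),p[4]*60],[486,-235,109,.27,0]);g=s.x
print('gauge',g.round(2),np.degrees(g[3:]));print(s.fun.round(2))
print('gauge in case',Ri@(g[:2]-a[:2]))
t=np.array([469.66,-239.77]);print('tcp in case',Ri@(t-a[:2]),'ux',C,S)
rr=Ro.from_rotvec([-3.11014674e+00,-4.29044355e-01,2.51968620e-03]).as_matrix();print('tool x,z',rr[:,0],rr[:,2],np.degrees(np.arctan2(rr[1,0],rr[0,0])))
E
python3 fit2.py
```

```text
case [ 5.87355918e+02 -2.10940628e+02  2.75754594e-01] 15.799574442202635
[[-0.86, -1.05], [0.22, -1.21], [0.16, 0.75], [-0.16, 0.38], [0.45, 0.19], [0.47, 0.19], [-0.35, 0.38]]
gauge [ 4.8576e+02 -2.3715e+02  1.1261e+02  2.7000e-01  1.7000e-01] [15.75221154  9.47097263]
[-1.03  0.77  1.03  0.74 -1.89 -0.8   1.88 -0.78]
gauge [ 4.8566e+02 -2.3718e+02  1.0953e+02  2.7000e-01  1.0000e-02] [15.74181029  0.63933763]
[-1.77  1.3   1.76  1.28 -1.46 -1.47  1.46 -1.44  0.53  0.67]
gauge in case [-104.99580294    2.4452564 ]
tcp in case [-121.09883046    4.30523359] ux 0.9622200158328913 0.27227310026984014
tool x,z [ 0.96264921  0.27074854 -0.00131795] [-0.00186213  0.00175304 -0.99999673] 15.70882804312503
```

Request:
arm_command(
  series=[
    {"x": -0.0057,"y": 0.02,"z": 0,"ax": 0,"ay": 0,"az": 0,"gripper": 1},
    {"x": 0,"y": 0,"z": -0.02,"ax": 0,"ay": 0,"az": 0,"gripper": 1},
    {"x": 0,"y": 0,"z": -0.02,"ax": 0,"ay": 0,"az": 0,"gripper": 1},
    {"x": 0,"y": 0,"z": -0.02,"ax": 0,"ay": 0,"az": 0,"gripper": 1},
    {"x": 0,"y": 0,"z": -0.02,"ax": 0,"ay": 0,"az": 0,"gripper": 1},
    {"x": 0,"y": 0,"z": -0.017,"ax": 0,"ay": 0,"az": 0,"gripper": 1},
    {"x": 0,"y": 0,"z": 0,"ax": 0,"ay": 0,"az": 0,"gripper": 1},
    {"x": 0,"y": 0,"z": 0,"ax": 0,"ay": 0,"az": 0,"gripper": 1},
    {"x": 0,"y": 0,"z": 0,"ax": 0,"ay": 0,"az": 0,"gripper": 1},
  ],
)

```text
time: 7.27
tcp_pos: [465.3, -220.1, 42.1]
tcp_rot: [3.112, 0.432, 0.001]
contact_force: [-0.1, 0.5, -0.7]
finger_gap: 0.153
gripper_force: 68.4
```

```bash
cat > st.py <<'E'
from h import *
a=np.array([587.0,-209.5]);C,S=.96222,.27227
s=sense();d=s['tcp_pos'][:2]-a
print('case xy',C*d[0]+S*d[1],-S*d[0]+C*d[1],'z',s['tcp_pos'][2],'F case',s['contact_force'][0]*C+s['contact_force'][1]*S,-s['contact_force'][0]*S+s['contact_force'][1]*C,s['contact_force'][2],'T',s['torque'].round(2),s['tcp_rot'].round(3),'t',round(s['time'],2))
E
python3 st.py
```

```text
case xy -119.9566073365015 22.973344864996747 z 42.07842456995163 F case -0.00020981685539558925 0.5092092832788964 -0.7231712353775793 T [-0.02 -0.02  0.  ] [3.112e+00 4.320e-01 1.000e-03] t 7.27
```

Request:
arm_command(
  series=[
    {"x": 0,"y": 0,"z": -0.004,"ax": 0,"ay": 0,"az": 0,"gripper": 1},
    {"x": 0,"y": 0,"z": -0.003,"ax": 0,"ay": 0,"az": 0,"gripper": 1},
    {"x": 0,"y": 0,"z": 0,"ax": 0,"ay": 0,"az": 0,"gripper": 1},
    {"x": 0,"y": 0,"z": 0,"ax": 0,"ay": 0,"az": 0,"gripper": 1},
  ],
)

```text
time: 7.6
tcp_pos: [464.7, -220.9, 34.5]
tcp_rot: [3.112, 0.43, 0.0]
contact_force: [-0.3, 0.3, -1.6]
finger_gap: 0.152
gripper_force: 68.4
```

```bash
python3 st.py; python3 - <<'E'
from h import *
np.save('ci5.npy',camera_info('wrist'),allow_pickle=True)
im=get_image('wrist');cv2.imwrite('pics/w5.png',cv2.resize(im[0:270,60:420],(800,600),interpolation=cv2.INTER_CUBIC))
E
```

```text
case xy -120.76791685172573 22.356301168853722 z 34.544545825922796 F case -0.2006861286594233 0.35751075044505054 -1.6383605581250762 T [ 0.03 -0.01  0.01] [3.112 0.43  0.   ] t 7.6
```

View pics/w5.png

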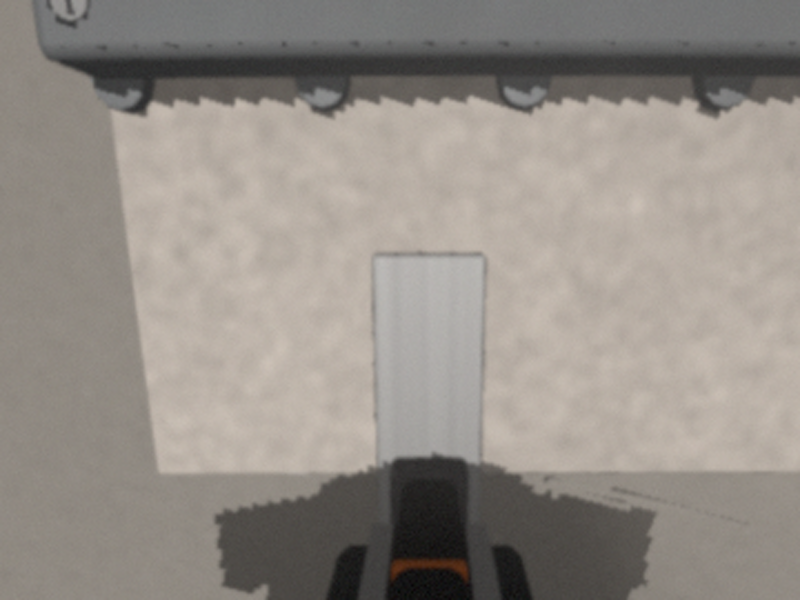

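The leaf is at columns 375–485 (centre 430) and parallel to the case. The noses on either side are at 324 and 524, so the gauge sits about 1.3 mm too far to -y. I'll correct that, then advance slowly.

Request:
arm_command(
  series=[
    {"x": -0.0004,"y": 0.0013,"z": -0.0013,"ax": 0,"ay": 0,"az": 0,"gripper": 1},
    {"x": 0,"y": 0,"z": 0,"ax": 0,"ay": 0,"az": 0,"gripper": 1},
    {"x": 0,"y": 0,"z": 0,"ax": 0,"ay": 0,"az": 0,"gripper": 1},
    {"x": 0,"y": 0,"z": 0,"ax": 0,"ay": 0,"az": 0,"gripper": 1},
  ],
)

```text
time: 7.98
tcp_pos: [464.3, -219.4, 33.0]
tcp_rot: [3.112, 0.43, 0.0]
contact_force: [-0.3, -1.1, -0.9]
finger_gap: 0.154
gripper_force: 68.4
```

```bash
python3 st.py
```

```text
case xy -120.7678105457675 23.859694461406054 z 33.03171332847421 F case -0.62461663156866 -0.941022112409738 -0.9009537489014143 T [ 0.    0.02 -0.04] [3.112 0.43  0.   ] t 7.98
```

Request:
arm_command(
  series=[
    {"x": 0.0038,"y": 0.0011,"z": 0,"ax": 0,"ay": 0,"az": 0,"gripper": 1},
    {"x": 0.0038,"y": 0.0011,"z": 0,"ax": 0,"ay": 0,"az": 0,"gripper": 1},
    {"x": 0.0038,"y": 0.0011,"z": 0,"ax": 0,"ay": 0,"az": 0,"gripper": 1},
    {"x": 0.0038,"y": 0.0011,"z": 0,"ax": 0,"ay": 0,"az": 0,"gripper": 1},
    {"x": 0.0038,"y": 0.0011,"z": 0,"ax": 0,"ay": 0,"az": 0,"gripper": 1},
  ],
)

```text
time: 8.4
tcp_pos: [483.9, -213.7, 33.0]
tcp_rot: [-3.112, -0.43, -0.0]
contact_force: [-0.4, 0.1, -1.4]
finger_gap: 0.156
gripper_force: 68.4
```

```bash
python3 st.py
```

```text
case xy -100.36988939683074 24.0286694281938 z 32.98199279603531 F case -0.3360695322101941 0.15674294575441144 -1.4307150544096205 T [-0.07  0.   -0.03] [-3.112 -0.43  -0.   ] t 8.4
```

Request:
arm_command(
  series=[
    {"x": 0.0038,"y": 0.0011,"z": 0,"ax": 0,"ay": 0,"az": 0,"gripper": 1},
    {"x": 0.0038,"y": 0.0011,"z": 0,"ax": 0,"ay": 0,"az": 0,"gripper": 1},
    {"x": 0.0038,"y": 0.0011,"z": 0,"ax": 0,"ay": 0,"az": 0,"gripper": 1},
    {"x": 0.0038,"y": 0.0011,"z": 0,"ax": 0,"ay": 0,"az": 0,"gripper": 1},
  ],
)

```text
time: 8.73
tcp_pos: [498.9, -209.4, 33.0]
tcp_rot: [3.112, 0.43, 0.0]
contact_force: [-0.1, -0.5, -0.4]
finger_gap: 0.153
gripper_force: 68.4
```

Request:
arm_command(
  series=[
    {"x": 0.0029,"y": 0.0008,"z": 0,"ax": 0,"ay": 0,"az": 0,"gripper": 1},
    {"x": 0.0029,"y": 0.0008,"z": 0,"ax": 0,"ay": 0,"az": 0,"gripper": 1},
    {"x": 0.0029,"y": 0.0008,"z": 0,"ax": 0,"ay": 0,"az": 0,"gripper": 1},
    {"x": 0.0029,"y": 0.0008,"z": 0,"ax": 0,"ay": 0,"az": 0,"gripper": 1},
  ],
)

```text
time: 9.07
tcp_pos: [510.3, -206.3, 33.0]
tcp_rot: [3.112, 0.43, -0.0]
contact_force: [-0.2, 0.0, -0.4]
finger_gap: 0.151
gripper_force: 68.4
```

```bash
python3 st.py
```

```text
case xy -72.93701282061865 23.956840570941402 z 32.96736920762695 F case -0.1937889194651646 0.08790381228338874 -0.35350794068416214 T [-0.04 -0.02  0.01] [ 3.112  0.43  -0.   ] t 9.07
```

Request:
arm_command(
  series=[
    {"x": 0.0019,"y": 0.0005,"z": 0,"ax": 0,"ay": 0,"az": 0,"gripper": 1},
    {"x": 0.0019,"y": 0.0006,"z": 0,"ax": 0,"ay": 0,"az": 0,"gripper": 1},
    {"x": 0.0019,"y": 0.0005,"z": 0,"ax": 0,"ay": 0,"az": 0,"gripper": 1},
    {"x": 0.0019,"y": 0.0006,"z": 0,"ax": 0,"ay": 0,"az": 0,"gripper": 1},
  ],
)

```text
time: 9.4
tcp_pos: [517.8, -204.1, 33.0]
tcp_rot: [3.112, 0.43, -0.0]
contact_force: [1.1, 0.0, -0.7]
finger_gap: 0.158
gripper_force: 68.4
```

Request:
arm_command(
  series=[
    {"x": 0.0019,"y": 0.0005,"z": 0,"ax": 0,"ay": 0,"az": 0,"gripper": 1},
    {"x": 0.0019,"y": 0.0006,"z": 0,"ax": 0,"ay": 0,"az": 0,"gripper": 1},
  ],
)

```text
time: 9.57
tcp_pos: [521.3, -203.1, 32.9]
tcp_rot: [-3.112, -0.43, 0.001]
contact_force: [-0.4, -0.9, -2.1]
finger_gap: 0.158
gripper_force: 68.4
```

```bash
python3 st.py
```

```text
case xy -61.482826371957756 24.051231271812476 z 32.870868581310525 F case -0.6600125242489039 -0.7709412798763245 -2.1297558451318306 T [-0.06  0.29  0.03] [-3.112e+00 -4.300e-01  1.000e-03] t 9.57
```

Request:
arm_command(
  series=[
    {"x": 0.0019,"y": 0.0005,"z": 0,"ax": 0,"ay": 0,"az": 0,"gripper": 1},
  ],
)

```text
time: 9.65
tcp_pos: [522.9, -202.6, 32.8]
tcp_rot: [-3.112, -0.43, 0.002]
contact_force: [-2.7, 0.1, -0.3]
finger_gap: 0.153
gripper_force: 68.4
```

```bash
python3 st.py
```

```text
case xy -59.75733277048877 24.07120626492763 z 32.78251421493991 F case -2.6132582059641107 0.8530527022722888 -0.27250313525962055 T [-0.15  0.62  0.  ] [-3.112e+00 -4.300e-01  2.000e-03] t 9.65
```

Request:
arm_command(
  series=[
    {"x": 0.0019,"y": 0.0006,"z": 0,"ax": 0,"ay": 0,"az": 0,"gripper": 1},
  ],
)

```text
time: 9.73
tcp_pos: [524.5, -202.2, 32.8]
tcp_rot: [3.112, 0.43, -0.003]
contact_force: [-4.0, -1.1, 2.5]
finger_gap: 0.153
gripper_force: 68.5
```

```bash
python3 st.py
```

```text
case xy -58.18067362673669 24.0676621707941 z 32.80385270305326 F case -4.118756240311443 0.017939189308928682 2.5032165588268107 T [-0.22  0.97  0.02] [ 3.112e+00  4.300e-01 -3.000e-03] t 9.73
```

Request:
arm_command(
  series=[
    {"x": 0.0019,"y": 0.0005,"z": 0,"ax": 0,"ay": 0,"az": 0,"gripper": 1},
  ],
)

```text
time: 9.82
tcp_pos: [526.0, -201.9, 32.8]
tcp_rot: [3.112, 0.429, -0.004]
contact_force: [-5.8, -2.2, 3.8]
finger_gap: 0.156
gripper_force: 68.7
```

```bash
python3 st.py
```

```text
case xy -56.59788620271715 23.945399505152103 z 32.821787785110274 F case -6.164550485891973 -0.5350441361133584 3.835185150735868 T [-0.31  1.38  0.04] [ 3.112  0.429 -0.004] t 9.82
```

Request:
arm_command(
  series=[
    {"x": 0.001,"y": 0.0003,"z": 0,"ax": 0,"ay": 0,"az": 0,"gripper": 1},
  ],
)

```text
time: 9.9
tcp_pos: [526.8, -201.7, 32.9]
tcp_rot: [3.112, 0.429, -0.005]
contact_force: [-7.5, -1.2, 3.8]
finger_gap: 0.153
gripper_force: 68.9
```

```bash
python3 st.py
```

```text
case xy -55.77996247766967 23.893172280910612 z 32.85562382481975 F case -7.5548606272966 0.8900919897432888 3.8109650715131314 T [-0.35  1.57  0.06] [ 3.112  0.429 -0.005] t 9.9
```

```bash
cat > band.py <<'E'
from h import *
def cen(im):
    b,g,r=[im[...,i].astype(int) for i in range(3)]
    m=(r-b>50)&(r-g>25);m[:, :200]=0;m[:,320:]=0;m[:200]=0
    v,u=np.nonzero(m);return len(u),u.mean().round(2),v.mean().round(2),v.min(),v.max()
if __name__=='__main__':
    print(cen(cv2.resize(cv2.imread('pics/w4.png'),(512,384),interpolation=cv2.INTER_AREA)))
    im=get_image('wrist');cv2.imwrite('pics/now.png',im);print(cen(im))
    for v in(cv2.imread('pics/now.png')[:,250].mean(1),):print(v[225:275].round().astype(int))
E
python3 band.py; python3 st.py
```

```text
(102, np.float64(253.06), np.float64(254.25), np.int64(252), np.int64(259))
(117, np.float64(253.21), np.float64(254.05), np.int64(252), np.int64(259))
[36 38 40 34 38 39 35 35 37 33 36 33 37 31 33 32 33 35 28 29 31 28 30 27
 26 30 37 51 58 57 46 37 24 23 24 29 26 27 24 30 23 25 25 26 23 23 22 22
 25 15]
case xy -55.69555179370045 23.892526347721617 z 32.863719605674 F case -6.338886008641825 0.7143809264088438 3.428959449066571 T [-0.3   1.2   0.03] [ 3.112  0.429 -0.005] t 9.95
```

```bash
python3 - <<'E'
from h import *
for n in('w4','now'):
    im=cv2.imread(f'pics/{n}.png');im=cv2.resize(im,(512,384),interpolation=cv2.INTER_AREA)
    print(n,im[198:222,248:258].mean((1,2)).round().astype(int))
    # leaf edges in row 195
    print(im[195,222:285].mean(1).round().astype(int))
E
```

```text
w4 [173 172 172 172 170 160 137 104  70  52  48  49  48  48  49  50  48  42
  37  34  33  33  33  33]
[ 85  84  83  83  84  83  95 126 155 171 175 177 178 176 173 173 171 169
 171 170 171 172 171 171 173 172 173 172 170 171 173 173 175 177 176 176
 173 176 173 171 168 170 171 171 173 174 172 172 170 171 173 173 169 154
 125 100  87  86  84  82  83  84  83]
now [190 190 190 189 188 180 158 118  77  58  57  57  57  57  57  58  57  51
  46  43  42  43  41  42]
[204 203 203 200 201 194 178 165 177 190 194 195 195 192 193 188 189 186
 188 189 192 188 189 188 189 189 190 188 188 187 190 190 194 195 193 193
 191 191 191 188 187 187 187 188 190 193 192 189 191 191 190 191 186 172
 165 183 199 205 203 203 203 203 203]
```

Request:
arm_command(
  series=[
    {"x": 0.001,"y": 0.0003,"z": 0,"ax": 0,"ay": 0,"az": 0,"gripper": 1},
  ],
)

```text
time: 10.03
tcp_pos: [527.3, -201.6, 32.8]
tcp_rot: [3.112, 0.429, -0.006]
contact_force: [-10.0, -2.2, 5.8]
finger_gap: 0.156
gripper_force: 69.2
```

```bash
python3 st.py
```

```text
case xy -55.31116519941972 23.850796783273744 z 32.849357737790044 F case -10.188831688501333 0.5827745911164985 5.771509202700106 T [-0.34  1.81  0.03] [ 3.112  0.429 -0.006] t 10.03
```

Request:
arm_command(
  series=[
    {"x": 0.001,"y": 0.0003,"z": 0,"ax": 0,"ay": 0,"az": 0,"gripper": 1},
  ],
)

```text
time: 10.12
tcp_pos: [528.0, -201.5, 32.9]
tcp_rot: [3.112, 0.428, -0.007]
contact_force: [-9.1, -2.0, 6.8]
finger_gap: 0.157
gripper_force: 69.3
```

```bash
python3 st.py
```

```text
case xy -54.6442100778368 23.757199117731105 z 32.89102645745151 F case -9.311413186190602 0.5826655809733281 6.754170060733712 T [-0.46  1.9   0.02] [ 3.112  0.428 -0.007] t 10.12
```

Request:
arm_command(
  series=[
    {"x": 0.001,"y": 0.0003,"z": 0,"ax": 0,"ay": 0,"az": 0,"gripper": 1},
  ],
)

```text
time: 10.2
tcp_pos: [528.7, -201.4, 32.9]
tcp_rot: [3.112, 0.428, -0.008]
contact_force: [-10.7, -3.1, 6.8]
finger_gap: 0.153
gripper_force: 69.4
```

```bash
python3 st.py
```

```text
case xy -53.87938243755785 23.70919065286342 z 32.912773210266536 F case -11.11826944142308 -0.09638800503705491 6.835559207473453 T [-0.45  2.11  0.07] [ 3.112  0.428 -0.008] t 10.2
```

Request:
arm_command(
  series=[
    {"x": 0.001,"y": 0.0003,"z": 0,"ax": 0,"ay": 0,"az": 0,"gripper": 1},
  ],
)

```text
time: 10.28
tcp_pos: [529.4, -201.2, 32.9]
tcp_rot: [3.111, 0.428, -0.009]
contact_force: [-12.3, -2.5, 9.2]
finger_gap: 0.156
gripper_force: 69.6
```

```bash
python3 st.py
```

```text
case xy -53.1628035188739 23.63720217155089 z 32.932862005868955 F case -12.4688691886069 0.9289918275420921 9.237734968865004 T [-0.55  2.34 -0.  ] [ 3.111  0.428 -0.009] t 10.28
```

```bash
python3 - <<'E'
from h import *
im=get_image('wrist');cv2.imwrite('pics/now2.png',im)
for n in('now','now2'):
    im=cv2.imread(f'pics/{n}.png')
    print(n,im[198:222,248:258].mean((1,2)).round().astype(int))
    print(im[90:200:1,248:258].mean((1,2)).round().astype(int))
np.save('ci6.npy',camera_info('wrist'),allow_pickle=True)
im=cv2.imread('pics/now2.png');cv2.imwrite('pics/v9.png',cv2.resize(im[90:270,130:370],(800,600),interpolation=cv2.INTER_CUBIC))
E
python3 st.py;python3 band.py|head -2
```

```text
now [190 190 190 189 188 180 158 118  77  58  57  57  57  57  57  58  57  51
  46  43  42  43  41  42]
[122 122 122 122 122 122 122 122 122 122 122 122 121 121 121 121 120 121
 120 121 120 120 119 120 119 119 119 120 120 120 120 120 119 120 119 119
 119 119 119 119 119 118 123 130 139 142 142 142 142 142 142 142 141 142
 142 142 142 141 141 142 142 142 141 141 141 141 141 142 141 140 141 139
 140 141 140 140 140 140 136 127 120 119 137 170 191 196 196 196 196 195
 195 195 194 194 194 193 193 193 193 193 193 192 192 192 192 191 191 190
 190 190]
now2 [191 192 191 189 179 158 129  99  71  57  54  55  55  56  57  58  56  51
  45  42  41  42  39  40]
[124 124 123 123 124 123 122 124 123 123 123 122 123 122 122 121 122 122
 121 122 121 121 121 121 121 121 121 121 120 120 120 121 120 120 120 120
 120 120 120 120 119 119 119 118 119 118 117 115 122 133 140 142 143 143
 143 143 143 143 143 144 143 143 144 143 143 143 143 142 142 142 142 141
 142 141 141 141 141 141 140 140 141 141 141 137 127 121 121 138 172 192
 196 196 196 196 195 195 196 195 195 195 194 194 194 193 193 193 193 192
 191 192]
case xy -52.97221203878017 23.62948470178322 z 32.971058219258026 F case -11.204059624169414 0.4710420734790457 6.469560703880722 T [-0.54  2.1  -0.01] [ 3.111  0.428 -0.008] t 10.33
(102, np.float64(253.06), np.float64(254.25), np.int64(252), np.int64(259))
(125, np.float64(252.54), np.float64(254.12), np.int64(252), np.int64(259))
```

View pics/v9.png

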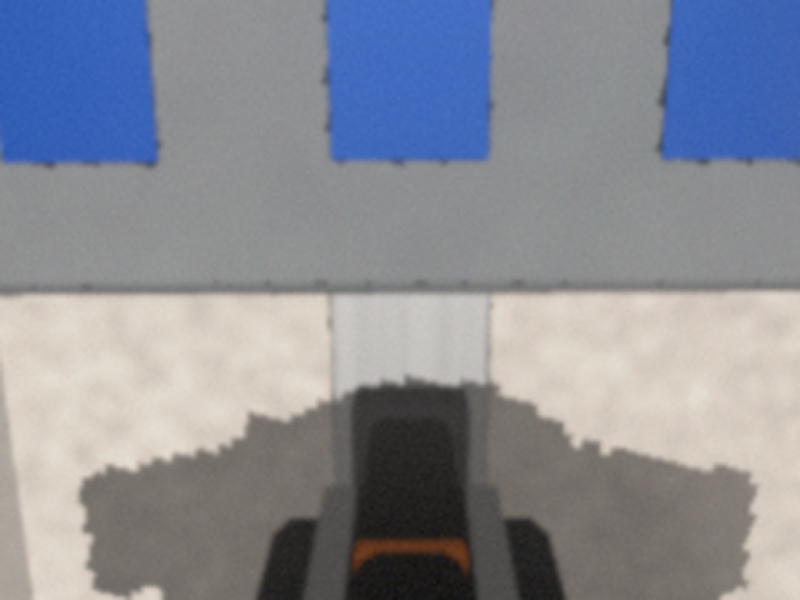

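The leaf is entering centred under the slot's blue strip, with its edges at columns 332–488 and the strip at 330–490. The foot boundary hasn't shifted in the fingers, so the leaf really is advancing. I'll keep going in small steps, with slightly less downward load.

Request:
arm_command(
  series=[
    {"x": 0.001,"y": 0.0003,"z": 0.0005,"ax": 0,"ay": 0,"az": 0,"gripper": 1},
  ],
)

```text
time: 10.47
tcp_pos: [530.3, -201.0, 33.2]
tcp_rot: [3.112, 0.428, -0.009]
contact_force: [-6.6, -2.2, 1.7]
finger_gap: 0.155
gripper_force: 68.9
```

```bash
python3 st.py; python3 - <<'E'
from h import *
ci=np.load('ci6.npy',allow_pickle=True).item();C,S=.96222,.27227
for v,z in((205.0,8),(177.7,34),(177.7,32)):
    p=ray('wrist',253,v,z,ci);print(p,(p[0]-587)*C+(p[1]+209.5)*S)
E
```

```text
case xy -52.24191295798142 23.65651563451776 z 33.21287102749236 F case -6.942636996126309 -0.3242848275486738 1.6548932786157913 T [-0.53  1.67 -0.03] [ 3.112  0.428 -0.009] t 10.47
[ 545.88602225 -198.38003525    8.        ] -36.533058867429126
[ 568.70608364 -191.97772697   34.        ] -12.831982923135326
[ 568.18562207 -192.12352321   32.        ] -13.37247739386622
```

Request:
arm_command(
  series=[
    {"x": 0.001,"y": 0.0003,"z": 0,"ax": 0,"ay": 0,"az": 0,"gripper": 1},
  ],
)

```text
time: 10.55
tcp_pos: [532.2, -200.2, 33.1]
tcp_rot: [3.112, 0.428, -0.006]
contact_force: [-4.8, -1.9, -0.5]
finger_gap: 0.153
gripper_force: 68.5
```

```bash
python3 st.py
```

```text
case xy -50.170992854850645 23.859749009403295 z 33.11718860351359 F case -5.102514800869562 -0.5285576181682674 -0.5308268569338939 T [-0.47  1.29 -0.03] [ 3.112  0.428 -0.006] t 10.55
```

Request:
arm_command(
  series=[
    {"x": 0.0019,"y": 0.0005,"z": 0,"ax": 0,"ay": 0,"az": 0,"gripper": 1},
    {"x": 0.0019,"y": 0.0006,"z": 0,"ax": 0,"ay": 0,"az": 0,"gripper": 1},
  ],
)

```text
time: 10.72
tcp_pos: [535.8, -199.2, 33.0]
tcp_rot: [3.112, 0.428, -0.007]
contact_force: [-6.6, -2.3, 2.6]
finger_gap: 0.15
gripper_force: 68.9
```

```bash
python3 st.py
```

```text
case xy -46.4985301614231 23.886062342562 z 33.04111846759991 F case -6.986715669269414 -0.39809860518956386 2.5608364938218355 T [-0.49  1.57  0.02] [ 3.112  0.428 -0.007] t 10.72
```

Request:
arm_command(
  series=[
    {"x": 0.0019,"y": 0.0005,"z": 0,"ax": 0,"ay": 0,"az": 0,"gripper": 1},
    {"x": 0.0019,"y": 0.0006,"z": 0,"ax": 0,"ay": 0,"az": 0,"gripper": 1},
  ],
)

```text
time: 10.88
tcp_pos: [539.6, -198.1, 33.1]
tcp_rot: [3.112, 0.428, -0.007]
contact_force: [-7.3, -1.7, 2.9]
finger_gap: 0.153
gripper_force: 68.9
```

```bash
python3 st.py
```

```text
case xy -42.45874330009868 23.90158228237518 z 33.05186967816146 F case -7.468639211300556 0.3332584267330545 2.885186059167693 T [-0.46  1.62 -0.02] [ 3.112  0.428 -0.007] t 10.88
```

Request:
arm_command(
  series=[
    {"x": 0.0019,"y": 0.0005,"z": 0.0003,"ax": 0,"ay": 0,"az": 0,"gripper": 1},
    {"x": 0.0019,"y": 0.0006,"z": 0.0002,"ax": 0,"ay": 0,"az": 0,"gripper": 1},
    {"x": 0.0019,"y": 0.0005,"z": 0,"ax": 0,"ay": 0,"az": 0,"gripper": 1},
  ],
)

```text
time: 11.13
tcp_pos: [546.3, -195.7, 33.2]
tcp_rot: [-3.112, -0.429, 0.004]
contact_force: [-2.7, -1.1, -4.3]
finger_gap: 0.153
gripper_force: 68.1
```

```bash
python3 st.py
```

```text
case xy -35.35393522789226 24.37072357579899 z 33.20009305721448 F case -2.9060477756552565 -0.27926940159405056 -4.335154477396734 T [-0.33  0.89 -0.02] [-3.112 -0.429  0.004] t 11.13
```

Request:
arm_command(
  series=[
    {"x": 0.0019,"y": 0.0006,"z": 0,"ax": 0,"ay": 0,"az": 0,"gripper": 1},
    {"x": 0.0019,"y": 0.0005,"z": 0,"ax": 0,"ay": 0,"az": 0,"gripper": 1},
  ],
)

```text
time: 11.3
tcp_pos: [550.8, -194.3, 33.4]
tcp_rot: [-3.111, -0.43, 0.002]
contact_force: [-3.4, -0.0, -6.5]
finger_gap: 0.157
gripper_force: 68.1
```

```bash
python3 st.py
```

```text
case xy -30.675109995313004 24.5242240539769 z 33.41732457382004 F case -3.263050609761887 0.8973268729946157 -6.493748962456529 T [-0.31  1.07 -0.04] [-3.111e+00 -4.300e-01  2.000e-03] t 11.3
```

Raising the gauge by 0.5 mm changes Fz to about -6.5 N, which is the ~5 N clip load plus the gauge's weight. Drag continues at the same time, so this is the good slot. Next I'll lower again and push home gently.

Request:
arm_command(
  series=[
    {"x": 0.001,"y": 0.0001,"z": -0.0004,"ax": 0,"ay": 0,"az": 0,"gripper": 1},
  ],
)

```text
time: 11.38
tcp_pos: [551.3, -194.2, 33.1]
tcp_rot: [-3.111, -0.43, 0.004]
contact_force: [-9.2, -1.0, -0.4]
finger_gap: 0.153
gripper_force: 68.8
```

```bash
python3 st.py
```

```text
case xy -30.140778083652407 24.434726220225816 z 33.13900860622955 F case -9.07647713775924 1.535792529799925 -0.3649848299534778 T [-0.29  2.27  0.13] [-3.111 -0.43   0.004] t 11.38
```

Request:
arm_command(
  series=[
    {"x": 0.001,"y": 0.0002,"z": 0,"ax": 0,"ay": 0,"az": 0,"gripper": 1},
  ],
)

```text
time: 11.47
tcp_pos: [551.3, -194.2, 33.1]
tcp_rot: [-3.112, -0.43, 0.007]
contact_force: [-11.7, -1.1, 1.6]
finger_gap: 0.15
gripper_force: 69.0
```

```bash
python3 st.py
```

```text
case xy -30.211847101474422 24.426959141328727 z 33.077277069268376 F case -11.578167927559834 2.160506176681601 1.6286257060293061 T [-0.25  2.59  0.13] [-3.112 -0.43   0.007] t 11.47
```

Request:
arm_command(
  series=[
    {"x": 0.001,"y": 0.0003,"z": 0,"ax": 0,"ay": 0,"az": 0,"gripper": 1},
  ],
)

```text
time: 11.55
tcp_pos: [551.3, -194.2, 33.1]
tcp_rot: [-3.112, -0.429, 0.01]
contact_force: [-15.5, -1.0, 5.0]
finger_gap: 0.151
gripper_force: 69.5
```

```bash
python3 st.py
```

```text
case xy -30.168161326772378 24.404162821592386 z 33.10199523092532 F case -15.24233044658163 3.2333518923627484 4.990439457007321 T [-0.28  3.22  0.14] [-3.112 -0.429  0.01 ] t 11.55
```

```bash
python3 - <<'E'
from h import *
ci=np.load('ci5.npy',allow_pickle=True).item();a=np.array([587.2,-210.2]);C,S=.96222,.27227
def W(x,y,z): return (a[0]+C*x-S*y,a[1]+S*x+C*y,z)
for p in[(-18,0,4),(-18,0,11),(-18,0,20),(-18,0,34),(-12,0,34),(-18,46,4),(-18,46,11),(-18,46,34)]:
    u=proj('wrist',[W(*p)],ci)[0];print(p,((u[0]-60+.5)*800/360).round(),((u[1]+.5)*600/270).round())
w=get_image('wrist')[130:300,140:366];s=get_image('scene')[130:215,255:365];t=get_image('top')[170:250,250:345]
A=cv2.resize(w,(400,300),interpolation=cv2.INTER_CUBIC);A=cv2.copyMakeBorder(A,0,300,0,0,0)
A[300:600]=cv2.resize(t,(400,300),interpolation=cv2.INTER_CUBIC)
B=cv2.resize(s,(400,309),interpolation=cv2.INTER_CUBIC);B=cv2.copyMakeBorder(B,0,291,0,0,0)
cv2.imwrite('pics/v10.png',np.hstack([A,B]))
E
```

```text
(-18, 0, 4) 520.0 105.0
(-18, 0, 11) 524.0 100.0
(-18, 0, 20) 530.0 93.0
(-18, 0, 34) 540.0 80.0
(-12, 0, 34) 542.0 45.0
(-18, 46, 4) 325.0 105.0
(-18, 46, 11) 321.0 100.0
(-18, 46, 34) 302.0 80.0
```

View pics/v10.png

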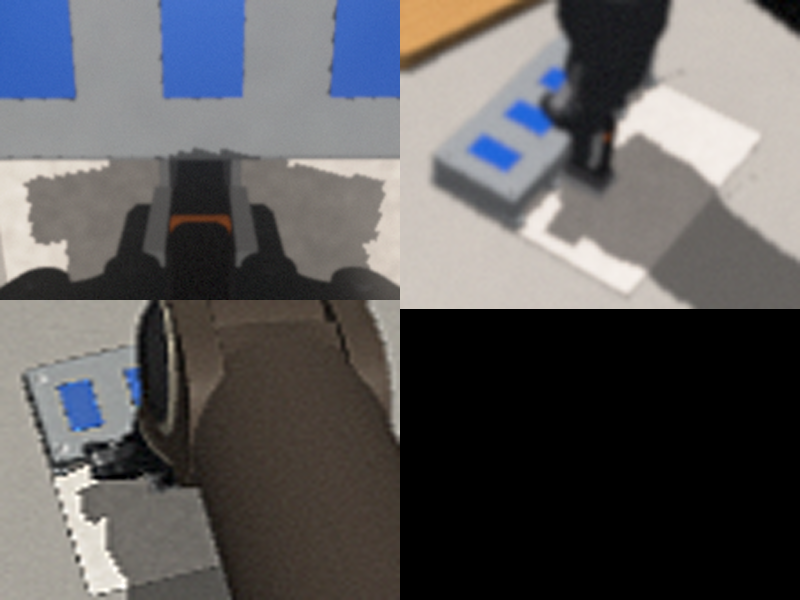

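The noses are only about 11 mm high, well below the fingertips at z 33. In the view the grip and foot sit against the housing front edge. The hard stop therefore means the foot has met the housing. I'll ease off the push, release and lift.

Request:
arm_command(
  series=[
    {"x": -0.0017,"y": -0.0005,"z": 0.0002,"ax": 0,"ay": 0,"az": 0,"gripper": 1},
    {"x": 0,"y": 0,"z": 0,"ax": 0,"ay": 0,"az": 0,"gripper": 1},
  ],
)

```text
time: 11.87
tcp_pos: [551.4, -194.2, 33.4]
tcp_rot: [-3.111, -0.43, 0.003]
contact_force: [-5.6, -1.0, -4.2]
finger_gap: 0.156
gripper_force: 68.4
```

```bash
python3 st.py
```

```text
case xy -30.10225156280583 24.395945009988573 z 33.40240272385398 F case -5.622528389291387 0.5355097612865056 -4.246658185520387 T [-0.13  1.66  0.07] [-3.111e+00 -4.300e-01  3.000e-03] t 11.87
```

Request:
arm_command(
  series=[
    {"x": 0,"y": 0,"z": 0,"ax": 0,"ay": 0,"az": 0,"gripper": 0},
    {"x": 0,"y": 0,"z": 0,"ax": 0,"ay": 0,"az": 0,"gripper": 0},
    {"x": 0,"y": 0,"z": 0,"ax": 0,"ay": 0,"az": 0,"gripper": 0},
    {"x": 0,"y": 0,"z": 0,"ax": 0,"ay": 0,"az": 0,"gripper": 0},
    {"x": 0,"y": 0,"z": 0,"ax": 0,"ay": 0,"az": 0,"gripper": 0},
    {"x": 0,"y": 0,"z": 0,"ax": 0,"ay": 0,"az": 0,"gripper": 0},
  ],
)

```text
time: 12.37
tcp_pos: [553.1, -194.3, 34.1]
tcp_rot: [3.112, 0.43, 0.002]
contact_force: [-0.5, -0.2, -0.6]
finger_gap: 0.498
gripper_force: 0.0
```

```bash
python3 st.py
```

```text
case xy -28.4509086853613 23.865621015461087 z 34.09534721660487 F case -0.511797571602532 -0.020894714023832195 -0.5790761188759139 T [-0.   -0.05 -0.01] [3.112e+00 4.300e-01 2.000e-03] t 12.37
```

Request:
arm_command(
  series=[
    {"x": 0,"y": 0,"z": 0.01,"ax": 0,"ay": 0,"az": 0,"gripper": 0},
    {"x": 0,"y": 0,"z": 0.02,"ax": 0,"ay": 0,"az": 0,"gripper": 0},
    {"x": 0,"y": 0,"z": 0.03,"ax": 0,"ay": 0,"az": 0,"gripper": 0},
    {"x": 0,"y": 0,"z": 0.03,"ax": 0,"ay": 0,"az": 0,"gripper": 0},
    {"x": 0,"y": 0,"z": 0.03,"ax": 0,"ay": 0,"az": 0,"gripper": 0},
    {"x": -0.03,"y": -0.009,"z": 0.02,"ax": 0,"ay": 0,"az": 0,"gripper": 0},
    {"x": -0.03,"y": -0.009,"z": 0.0,"ax": 0,"ay": 0,"az": 0,"gripper": 0},
    {"x": -0.03,"y": -0.009,"z": 0,"ax": 0,"ay": 0,"az": 0,"gripper": 0},
    {"x": -0.03,"y": -0.009,"z": 0,"ax": 0,"ay": 0,"az": 0,"gripper": 0},
    {"x": 0,"y": 0,"z": 0,"ax": 0,"ay": 0,"az": 0,"gripper": 0},
    {"x": 0,"y": 0,"z": 0,"ax": 0,"ay": 0,"az": 0,"gripper": 0},
    {"x": 0,"y": 0,"z": 0,"ax": 0,"ay": 0,"az": 0,"gripper": 0},
  ],
)

```text
time: 13.37
tcp_pos: [433.4, -230.4, 174.7]
tcp_rot: [3.111, 0.43, 0.003]
contact_force: [0.1, 0.7, -0.5]
finger_gap: 0.498
gripper_force: 0.0
```

```bash
python3 st.py; python3 - <<'E'
from h import *
ci=camera_info('wrist');im=get_image('wrist');cv2.imwrite('pics/end.png',im)
a=np.array([587.2,-210.2]);C,S=.96222,.27227
def W(x,y,z): return (a[0]+C*x-S*y,a[1]+S*x+C*y,z)
def cs(u,v,z):
    p=ray('wrist',u,v,z,ci)[:2]-a;return (C*p[0]+S*p[1]).round(1),(-S*p[0]+C*p[1]).round(1)
pg=proj('wrist',[W(-29,23,68),W(-14,23,68),W(-44,23,68),W(-12,46,34),W(-12,0,34),W(-12,23,19)],ci);print(pg.round(1).tolist())
c=int(pg[0][0]);g=im.astype(int).mean(2)
print('col',c,g[:,c-3:c+4].mean(1).round().astype(int)[int(pg[3][1])-25:int(pg[2][1])+30], 'from',int(pg[3][1])-25)
for cc in(int(pg[3][0]),int(pg[4][0])):print('edge',cc,g[int(pg[3][1])-15:int(pg[3][1])+15,cc-3:cc+4].mean(1).round().astype(int),int(pg[3][1])-15)
r=int(pg[2][1])-4;print('row',r,g[r-2:r+3].mean(0)[c-30:c+30].round().astype(int),c-30)
b,gg,rr=[im[...,i].astype(int) for i in range(3)];v,u=np.nonzero((rr-b>40)&(rr-gg>15));print('orange',len(u),u.min(),u.max(),v.min(),v.max())
np.save('ci7.npy',ci,allow_pickle=True)
E
```

```text
case xy -153.52489756238245 21.71364404110957 z 174.7152225924526 F case 0.24159344938859267 0.6550567809856191 -0.5152815681313271 T [-0.02 -0.01  0.  ] [3.111e+00 4.300e-01 3.000e-03] t 13.37
[[249.7, 31.2], [249.6, 8.7], [249.7, 53.0], [222.5, 17.4], [277.4, 17.4], [250.1, 21.6]]
col 249 [] from -8
edge 222 [144 144 144 143 144 144 144 144 145 144 145 144 144 143 134 121 108  92
  75  65  63  62  66  75  81  86  99 116 134 146] 2
edge 277 [140 141 141 140 140 141 140 140 140 140 140 139 139 137 129 118 104  89
  72  66  66  67  71  77  83  90 114 137 146 136] 2
row 49 [206 207 207 206 206 206 207 208 208 206 204 202 201 200 195 183 189 210
 210 175 114  68  54  58  66  69  70  71  68  67  64  65  63  62  62  61
  57  53  58  71  83 122 181 208 206 186 188 196 197 197 198 198 198 198
 198 201 204 207 208 208] 219
orange 23 240 258 13 56
```

```bash
python3 - <<'E'
from h import *
ci=np.load('ci7.npy',allow_pickle=True).item();im=cv2.imread('pics/end.png')
a=np.array([587.2,-210.2]);C,S=.96222,.27227
def W(x,y,z): return (a[0]+C*x-S*y,a[1]+S*x+C*y,z)
g=im.astype(int).mean(2)
print('pred leaf rear z8, foot rear z19, grip rear top',proj('wrist',[W(-48,23,8),W(-46,23,19),W(-44,23,68),W(-110,98,4),W(-110,-98,4),W(-48,35,8),W(-48,11,8)],ci).round(1).tolist())
print(g[30:80,246:254].mean(1).round().astype(int))
for c0 in(236,263):print(c0,g[30:80,c0-1:c0+2].mean(1).round().astype(int))
print('apron',g[85:170,200:206].mean(1).round().astype(int))
E
```

```text
pred leaf rear z8, foot rear z19, grip rear top [[250.3, 66.4], [250.3, 62.9], [249.7, 53.0], [177.6, 131.9], [368.2, 131.8], [237.8, 66.4], [262.9, 66.4]]
[ 64  65  65  66  66  66  65  66  66  65  65  66  66  66  66  66  67  65
  66  66  65  65  58  56  53  52  56  54  51  51  50  51  54  60  61  67
  83  95  96 102 109 117 141 175 197 201 201 201 202 204]
236 [153 188 202 203 204 201 200 202 205 205 204 205 204 203 202 199 198 201
 202 205 205 204 200 197 197 201 204 204 204 205 206 202 198 199 206 208
 208 196 168 179 199 202 202 203 204 204 204 205 207 207]
263 [176 190 196 198 199 198 197 198 197 198 199 201 200 198 196 199 199 200
 201 199 200 201 202 200 200 200 199 199 200 199 197 198 200 199 198 197
 198 192 177 193 206 206 205 202 200 197 196 199 200 202]
apron [206 204 205 205 206 208 210 210 209 209 208 209 207 207 206 205 205 206
 206 207 209 209 209 209 208 206 205 206 207 209 208 208 208 208 210 213
 211 211 210 208 207 208 209 210 210 209 208 198 172 153 154 157 157 157
 157 158 157 157 157 157 156 156 157 156 157 157 158 157 155 155 155 154
 154 154 154 154 155 155 155 156 156 156 156 155 155]
```

```bash
python3 -c "
from workcell import *
print(finish_job())"
```

```text
the job is handed in; nothing more can be done
None
```

The gauge blade is fully home and released in the slot at y = +23 mm (mouth2), the only slot I tried. It went in with a steady drag of about 7 N under a clip load of about 5 N, stopped hard on the housing front, and the job was handed in at about 13.5 s.

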